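# Park the massage roller on its rack

## Robot

A 7-joint arm with a two-finger parallel gripper is mounted at the origin on the work surface. World frame = base frame: x ahead of the robot, y to its left, z up, the work surface at z = 0. Lengths are in m, angles in rad, forces in N, time in s.
With the tool pointing down it reaches from about 0.35 to 0.9 m from the base axis. Payload 8.1 kg.
Tool frame: the origin (TCP) lies midway between the tips of the shut fingers; the grasp point (between the pads) lies 19 mm behind it; z points along the fingers, y is the line along which they close (so a half turn about z gives the same grasp; the last joint's range is limited). The gripper opens to 92 mm and grips with 3 to 60 N. Pads are 19 mm wide; open, the fingers measure 130 mm over their backs; the gripper's body (75 mm by 190 mm) begins 47 mm behind the grasp point.
Start: joints at [1.061, 0.434, 0.025, 1.573, -0.012, 1.134, -0.075], TCP at [0.247, -0.574, 0.227] pointing down, gripper open.
Joint ranges: [-2.62, 2.62], [-0.44, 2.09], [-1.27, 1.32], [0.08, 2.57], [-1.32, 4.46], [0.12, 2], [-2.74, 2.74]. Speed limits (rad/s): [2.22, 2.22, 3.01, 3.01, 3.14, 3.14, 3.14].

## Interface

Orientations are given as a rotation vector (axis times angle).
In Python, from cell import arm gives the robot as it stands.
- The arm moves only by the tool carry_out, never from a script. Its arguments are lists of equal length, an entry for each row: "claw": the finger opening in cm, from 0 to 9.18; "delta_pos": the shift along the tool's x, y, z in cm, a list of three; "angular": the turn, a rotation vector about the tool's x, y, z in rad, a list of three. In form: {"claw": [claw, ...], "delta_pos": [[dx, dy, dz], ...], "angular": [[ax, ay, az], ...]}. A call has 1 to 20 rows; each row shifts and turns the commanded pose from where the row before left it, along the tool's axes as they then stand; what a row does not reach is not made up. A row lasts 1/10 s, in which the tool goes at most 50 mm and 8.59 degrees, less where a joint would pass 70% of its speed; a pose out of reach is approached as far as the arm can. A call with a gripper value outside its range is refused whole. The fingers move at their own pace and stop on an object; "force" is the grip in N (left out, the last holds). Time passes only in rows, so rows that do not move let the fingers close. It gives the time, the measured TCP pose, the force, the opening and the grip force at its end, in the units of the state.
- arm.observe(): the state, without advancing time (a new reading comes with each control period).
- arm.get_image(name): name is "side" or "top" or "wrist"; returns a dict with "frame" (420x560x3 uint8, red, green, blue), "mtx" (3x3 intrinsics, pixels), "dist" ([k1, k2, p1, p2, k3] as OpenCV has them; the pictures are not rectified), "T" (4x4, takes a point from camera to world coordinates). Camera axes: x right, y down, z forward; pixel columns grow to the right and rows downward; lengths in m; the calibration is good to about 2 mm. A picture is of the moment at which its call begins. There is no depth.
- arm.sign_off(): hands the job in; it is judged then, once.
Trained networks look in a picture, given as the dict that the camera call returned (one of the last four; its "shot" number tells which), for a name from the list of things; names that differ only in an ending like _2 or _b are one class to them, and where a whole thing is asked for, a point or a joint stands for the part that bears it (a point fixed in the world has none). Each returns a list of dicts, best first, with "conf" (0 to 1); they miss things now and then, are a little off and sometimes report something else, mostly with a low value. They report only what shows in the picture. A call takes as long as a camera call. They do not tell look-alikes from the thing itself.
- arm.look_for(label, picture): "centre" ([column, row] as shares, 0 to 1, of the picture: columns of its width, rows of its height, amid what is visible of it).
- arm.trace(label, picture): "region" (420x560 bool, what is visible of it) and "centre" ([column, row] as shares, 0 to 1, of the picture: columns of its width, rows of its height, amid what is visible of it).
- arm.place_of(label, picture): "centre" ([column, row] as shares, 0 to 1, of the picture: columns of its width, rows of its height: a listed point, or the origin of a listed thing).
The state is a dict: "clock": time; "joints": joint angles; "dq": joint speeds; "joint_efforts": joint torques, N m; "position": TCP position; "ee_rot": TCP orientation; "force": force on the tool from outside, world axes, zero at the start; "ft_torque": the same for the moment, N m; "width": opening from 0.0 (shut) to 1.0 (fully open); "gripper_force": force on a finger pad.
Only numpy, scipy, OpenCV 4.12 (cv2) and the standard library are available. Lean on these libraries where they do the work, as an engineer would, in place of code of your own. Each camera call takes 0.05 s, during which the arm holds its last target. There are 200 camera calls.

## Task

The orange dumbbell is lying in the roller's place on the wooden rack, the end groove marked green: put it away flat in the grey tray beside its twin. Then roll the blue massage roller along the rack, over the two humps, into the green-marked groove, pushing it only by its top and pressing gently (about 5 to 10 N is plenty, never over 20 N). Leave everything else on the table where it is.

Things in the scene. Friction and masses are not known exactly. Their poses are not given: they have to be found in the camera images.
- rack: Fixed wooden rack 154 x 290 mm on feet, underside 0 to 10 mm off the table. Origin at its underside's centre, z up, y the rolling direction. Five grooves, floor 18 mm above the underside, at y = -100, -50, 0, 50, 100 mm, parted by dark rounded humps 6 mm above the floor at y = +-25, +-75; end stops 14 mm high at y = +-131. Side rails 14 mm above the floor, 140 mm apart.
- roller: Blue hard massage roller, loose cylinder 90 mm across, 126 long, 0.3-0.6 kg, grippy, not graspable. Origin at its centre, x its axis. Starts in the middle groove lying along the rack's x; at rest in a groove its top is 108 mm above the rack's underside, 6 mm more on a hump. Its top moves twice as far as its centre: start some 20 mm behind the top, one hump per stroke.
- green_mark: Green marking of the target groove, one of the rack's two end grooves (either one; the other is marked white): a green floor stripe and green caps on both rails, tops 18 mm above the groove floor. Fixed. Origin at the centre of that groove's floor, axes as the rack's.
- dumbbell: Orange hex dumbbell, 0.5 kg, 120 mm long along its x, origin at its centre: steel handle 26 mm thick, 64 mm free length between hexagonal heads 28 mm long, 50 mm across flats. Lies flat side down in the green-marked groove, along the rack's x, centre 25 mm above the groove floor.
- tray: Fixed grey open tray, 165 x 180 mm outside, 35 mm high, walls and floor 5 mm; origin under its centre, z up. The free half, where the dumbbell goes, is at its y = -45 mm, long side of the dumbbell along the tray's x.
- twin: The other orange dumbbell, same shape, lying in the tray at the tray's y = +45 mm, along the tray's x. It stays in the tray.
- mug: Black mug, 76 mm wide, 92 mm high, origin under its centre; leave it alone.
- tumbler: Glass tumbler, 68 mm wide, 105 mm high, origin under its centre; leave it alone.
- water_bottle: Blue water bottle, 68 mm wide, 190 mm high, origin under its centre; leave it alone.
- remote: Black remote control, 45 x 160 x 18 mm, origin under its centre; leave it alone.
- tape_roll: Yellow roll of tape lying flat, 90 mm wide, 24 mm high, origin under its centre; leave it alone.
- phone: Phone with a black case and dark green screen, 150 x 72 x 9 mm, origin under its centre; leave it alone.
There are look-alikes about, which are no part of the job. What is shaped like the dumbbell but yellow is not meant.

How it is judged:
On the way:
1. the dumbbell lies released in the tray, the roller still in the middle groove (x of dumbbell in the frame of tray between -0.03 and 0.03 m and y of dumbbell in the frame of tray between -0.075 and 0.075 m and z of dumbbell in the frame of tray below 0.045 m and contact force between the fingers and dumbbell below 0.1 N and linear speed of dumbbell below 0.03 m/s and y of roller in the frame of rack between -0.012 and 0.012 m), for 0.2 s.
At the end, for the whole second after the job is handed in: The roller rests still and straight (0.12 rad) in the green-marked groove, centre within 10 mm of the groove's centre along the rack and 15 mm across it; the dumbbell and its twin lie flat, still and released in the tray, centres within 30 mm (x) and 75 mm (y) of its centre (y of roller in the frame of green_mark between -0.01 and 0.01 m and x of roller in the frame of green_mark between -0.015 and 0.015 m and z of roller in the frame of green_mark below 0.049 m and angle between the x axis of roller and the x axis of rack, either way round below 0.12 rad and linear speed of each of roller, dumbbell below 0.02 m/s and x of dumbbell in the frame of tray between -0.03 and 0.03 m and y of dumbbell in the frame of tray between -0.075 and 0.075 m and z of each of dumbbell, twin in the frame of tray below 0.045 m and contact force between the fingers and dumbbell below 0.1 N and angle between dumbbell's own x axis and vertical above 1.4 rad and x of twin in the frame of tray between -0.03 and 0.03 m and y of twin in the frame of tray between -0.075 and 0.075 m); the robot touches nothing.
It fails at once if more than 20 N between the hand or arm and the roller (contact force between any of the fingers, the arm and roller above 20 N).
It fails at once if the roller was touched lower than its top part (hand reaching down beside it while in contact) (contact force between the fingers and roller above 0.5 N and z of the grasp point in the frame of rack below 0.095 m).
It fails at once if the roller was lifted or thrown off the rack (z of roller in the frame of rack above 0.085 m or z of roller in the frame of rack below 0.05 m).
It fails at once if a bystander was moved more than 20 mm or tipped (distance of any of mug, tumbler, water_bottle, remote, tape_roll, phone from where it was at the start of the episode above 0.02 m or angle between any of mug, tumbler, water_bottle, remote, tape_roll, phone's own z axis and vertical above 0.3 rad).
It also fails if it takes over 72 s, if anything falls off the work surface, if the arm or the gripper's body presses on something with over 40 N, if the wrist force passes 120 N, or if a joint passes its speed limit or range.

## Working session

There is one attempt and no reset: what is moved stays moved. The work goes in short steps, Python scripts to look and compute and a tool call to move; the robot and the scene stay as the last step left them, time stands still between calls to the robot, and variables do not carry over. Pictures are saved under pics/ and viewed, at most 10 in all, crops included, and the job is handed in when it is done.

Besides the shell and the picture viewer there is one more tool, called as name(argument=value, ...), one argument or row to a line, values as JSON. carry_out: Moves the arm, as the interface text tells. Its arguments: {"type":"object","properties":{"claw":{"type":"array","items":{"type":"number"}},"delta_pos":{"type":"array","items":{"type":"array","items":{"type":"number"}}},"angular":{"type":"array","items":{"type":"array","items":{"type":"number"}}},"force":{"type":"number"}},"required":["claw","delta_pos","angular"]}

```bash
mkdir -p pics; cat > h.py <<'E'
import numpy as np, cv2
from cell import arm
def ray(im,px):
    p=cv2.undistortPoints(np.array([[px]],float),np.array(im["mtx"]),np.array(im["dist"]))[0,0]
    T=np.array(im["T"]); return T[:3,3],T[:3,:3]@np.array([p[0],p[1],1.])
def at_z(im,px,z):
    o,d=ray(im,px); return o+d*(z-o[2])/d[2]
def proj(im,P):
    T=np.linalg.inv(np.array(im["T"])); P=np.atleast_2d(P).astype(float)
    r,_=cv2.Rodrigues(T[:3,:3]); return cv2.projectPoints(P,r,T[:3,3],np.array(im["mtx"]),np.array(im["dist"]))[0][:,0]
def tri(a,pa,b,pb):
    (o1,d1),(o2,d2)=ray(a,pa),ray(b,pb); s=np.linalg.lstsq(np.c_[d1,-d2],o2-o1,rcond=None)[0]
    p,q=o1+s[0]*d1,o2+s[1]*d2; return (p+q)/2,np.linalg.norm(p-q)
def px(c): return (c[0]*560,c[1]*420)
def save(im,n): cv2.imwrite(f"pics/{n}.png",cv2.cvtColor(im["frame"],cv2.COLOR_RGB2BGR))
E
python3 - <<'E'
from h import *
t=arm.get_image("top"); s=arm.get_image("side")
a=np.hstack([t["frame"],s["frame"]])
save(t,"top0"); save(s,"side0")
for n in ["rack","roller","green_mark","dumbbell","tray","twin","mug","tumbler","water_bottle","remote","tape_roll","phone"]:
    for nm,im in(("top",t),("side",s)):
        print(n,nm,[(np.round(px(d["centre"]),1).tolist(),round(d["conf"],2)) for d in arm.place_of(n,im)])
print(arm.observe()); print(np.round(t["T"],3),np.round(s["T"],3))
E
```

```text
rack top [([341.8, 213.2], 0.73)]
rack side [([283.0, 275.1], 0.87), ([368.1, 217.0], 0.3)]
roller top [([346.1, 209.6], 0.94), ([384.1, 276.5], 0.58)]
roller side [([287.3, 255.1], 0.87)]
green_mark top [([374.4, 217.2], 0.65)]
green_mark side [([285.8, 295.2], 0.71), ([285.7, 272.4], 0.28)]
dumbbell top [([267.5, 218.0], 0.76), ([328.7, 272.0], 0.67), ([372.8, 211.4], 0.58), ([382.2, 276.3], 0.44)]
dumbbell side [([207.1, 260.6], 0.91), ([284.8, 293.7], 0.8), ([270.9, 213.3], 0.74)]
tray top [([202.4, 201.7], 0.82)]
tray side [([287.3, 182.5], 0.58)]
twin top []
twin side [([282.4, 169.2], 0.69), ([368.4, 217.9], 0.3)]
mug top [([270.1, 136.6], 0.92)]
mug side [([363.9, 216.1], 0.96)]
tumbler top [([308.7, 139.1], 0.95)]
tumbler side [([195.0, 325.9], 0.38)]
water_bottle top [([149.5, 187.9], 0.63), ([258.1, 263.1], 0.44), ([275.2, 137.2], 0.38)]
water_bottle side [([292.9, 158.7], 0.93)]
remote top [([206.5, 152.7], 0.88)]
remote side [([338.4, 177.9], 0.96)]
tape_roll top [([254.8, 260.4], 0.61), ([307.5, 139.5], 0.49)]
tape_roll side [([217.3, 215.6], 0.92)]
phone top [([385.2, 
[... 408 characters left out ...]
02,  3.29017849e-02, -9.87491688e-06]), 'position': array([ 0.24726911, -0.57402242,  0.22675263]), 'ee_rot': array([ 3.07678943e+00,  6.34510418e-01, -4.49537910e-05]), 'force': array([ 0.2770463 ,  0.09170688, -0.24889227]), 'ft_torque': array([-0.03365013, -0.00507455, -0.02474686]), 'gripper_force': 0.0, 'width': 0.9997056322352039}
[[ 1.200e-02 -9.960e-01  9.000e-02  3.810e-01]
 [-1.000e+00 -1.200e-02 -1.000e-03  5.500e-02]
 [ 2.000e-03 -9.000e-02 -9.960e-01  1.691e+00]
 [ 0.000e+00  0.000e+00  0.000e+00  1.000e+00]] [[ 9.97e-01 -4.30e-02  6.60e-02  4.39e-01]
 [-7.90e-02 -5.26e-01  8.47e-01 -1.07e+00]
 [-1.00e-03 -8.50e-01 -5.27e-01  7.71e-01]
 [ 0.00e+00  0.00e+00  0.00e+00  1.00e+00]]
```

View pics/top0.png

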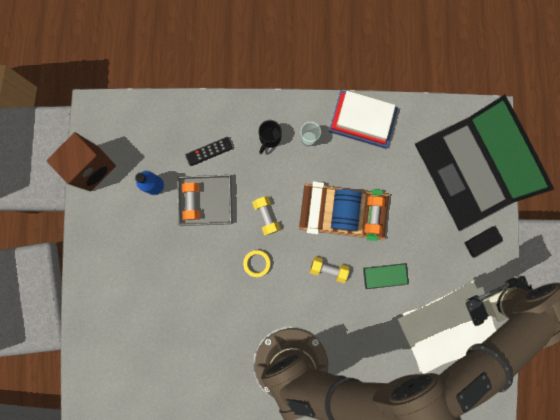

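View pics/side0.png

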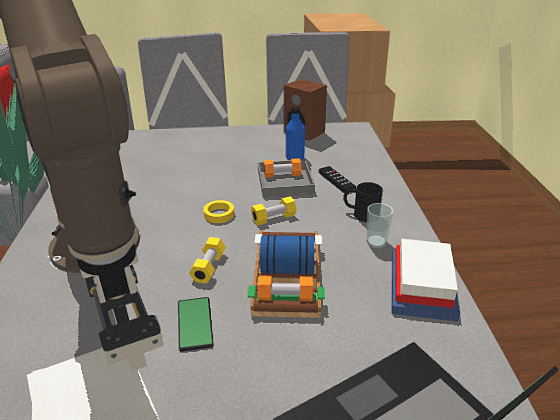

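The top view shows the rack at about (345,212), with its green end on the right (-y) holding the orange dumbbell at (375,215). The tray is at (206,201), twin in its left half and free half on the right. The side view agrees, and the yellow dumbbells are look-alikes.

```bash
python3 - <<'E'
from h import *
t=arm.get_image("top"); s=arm.get_image("side")
def blobs(im,lo,hi,mn=25):
    h=cv2.cvtColor(im["frame"],cv2.COLOR_RGB2HSV); m=cv2.inRange(h,lo,hi)
    n,l,st,c=cv2.connectedComponentsWithStats(m)
    return [(c[i].round(1).tolist(),int(st[i,4])) for i in range(1,n) if st[i,4]>=mn]
for nm,im in(("top",t),("side",s)):
    print(nm,"orange",blobs(im,(4,170,120),(15,255,255)))
    print(nm,"green",blobs(im,(45,100,60),(85,255,255),12))
    print(nm,"blue",blobs(im,(100,120,30),(125,255,255),60))
    for n in("rack","roller","tray","tape_roll"):
        for d in arm.trace(n,im)[:1]:
            ys,xs=np.nonzero(d["region"]); r=cv2.minAreaRect(np.c_[xs,ys].astype(np.float32))
            b=cv2.boxPoints(r)
            print(nm,n,round(d["conf"],2),np.round(b,1).tolist(), len(xs))
            if nm=="top":
                z={"rack":.035,"roller":.07,"tray":.035,"tape_roll":.02}[n]
                W=np.array([at_z(im,p,z) for p in b]); print("  world",W[:,:2].round(3).tolist(),"c",W.mean(0).round(4),[round(float(np.linalg.norm(W[i]-W[i-1])),3) for i in range(4)])
    big=cv2.resize(im["frame"][150:300,140:440] if nm=="top" else im["frame"][140:330,180:420],None,fx=2.6,fy=2.6,interpolation=cv2.INTER_CUBIC)
    cv2.imwrite(f"pics/{nm}_c.png",big[:,:,::-1])
E
```

```text
top orange [([189.9, 187.0], 140), ([375.5, 200.9], 157), ([190.8, 214.6], 136), ([372.7, 228.6], 162)]
top green [([509.0, 150.8], 3464), ([376.5, 192.0], 53), ([369.6, 215.0], 16), ([371.7, 236.8], 63), ([385.8, 275.7], 772)]
top blue [([150.8, 183.2], 407), ([346.0, 209.4], 970)]
top rack 0.73 [[298.20001220703125, 229.10000610351562], [304.20001220703125, 182.89999389648438], [389.5, 193.89999389648438], [383.6000061035156, 240.0]] 1688
  world [[0.458, -0.02], [0.613, -0.039], [0.58, -0.328], [0.425, -0.306]] c [ 0.519  -0.1733  0.035 ] [0.288, 0.156, 0.291, 0.157]
top roller 0.81 [[330.29998779296875, 227.5], [335.29998779296875, 187.89999389648438], [362.6000061035156, 191.3000030517578], [357.6000061035156, 231.0]] 1068
  world [[0.463, -0.123], [0.593, -0.139], [0.583, -0.23], [0.453, -0.213]] c [ 0.5229 -0.1763  0.07  ] [0.09, 0.131, 0.091, 0.132]
top tray 0.91 [[178.0, 175.0], [232.0, 175.0], [232.0, 226.0], [178.0, 226.0]] 2260
  world [[0.635, 0.387], [0.637, 0.204], [0.466, 0.2], [0.463, 0.381]] c [0.5502 0.293  0.035 ] [0.172, 0.183, 0.171, 0.181]
top tape_roll 0.63 [[
[... 419 characters left out ...]
.0, 173.6], 50), ([251.5, 291.0], 77), ([318.9, 293.7], 118), ([285.5, 297.2], 144), ([194.6, 319.5], 1005)]
side blue [([294.8, 137.5], 748), ([263.3, 253.8], 225), ([270.3, 253.9], 182), ([286.6, 254.0], 893), ([307.1, 254.2], 417), ([393.1, 280.0], 128)]
side rack 0.67 [[250.0, 317.0], [250.0, 232.0], [320.0, 232.0], [320.0, 317.0]] 1992
side roller 0.74 [[259.0, 235.0], [314.0, 235.0], [314.0, 273.0], [259.0, 273.0]] 2084
side tray 0.64 [[257.3999938964844, 161.6999969482422], [313.3999938964844, 158.3000030517578], [315.6000061035156, 194.1999969482422], [259.6000061035156, 197.60000610351562]] 1339
side tape_roll 0.63 [[204.0, 200.0], [233.0, 200.0], [233.0, 222.0], [204.0, 222.0]] 488
```

View pics/top_c.png

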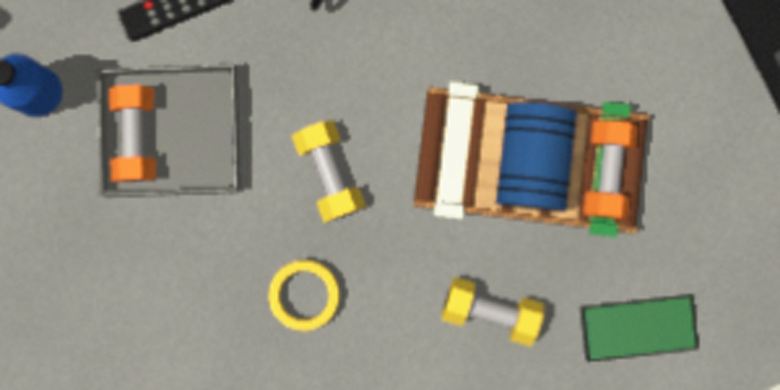

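```bash
cat > fit.py <<'E'
from h import *
from scipy.optimize import least_squares
t=arm.get_image("top"); s=arm.get_image("side")
g=[at_z(t,p,.041)[:2] for p in((376.5,192),(371.7,236.8))]; print("caps",g,np.linalg.norm(g[0]-g[1]))
d=[at_z(t,p,.055+.018)[:2] for p in((375.5,200.9),(372.7,228.6))]; print("db",d,np.linalg.norm(d[0]-d[1]),(d[0]+d[1])/2)
w=[at_z(t,p,.045)[:2] for p in((189.9,187.0),(190.8,214.6))]; print("twin",w,np.linalg.norm(w[0]-w[1]),(w[0]+w[1])/2)
for a,b in(((375.5,200.9),(306,290.4)),((372.7,228.6),(264,289.1)),((189.9,187.0),(296,168.2)),((190.8,214.6),(268.4,169.9)),((376.5,192),(318.9,293.7)),((371.7,236.8),(251.5,291))):
    p,e=tri(t,a,s,b); print("tri",p.round(4),round(e,4))
ax=(g[0]-g[1])/np.linalg.norm(g[0]-g[1]); ay=np.array([-ax[1],ax[0]]); print("rack ax",ax,"yaw",np.degrees(np.arctan2(ax[1],ax[0])))
d_=(d[0]-d[1]); print("db yaw",np.degrees(np.arctan2(d_[1],d_[0])))
c=(g[0]+g[1])/2+ay*.1; print("rack c",c)
R=np.array(cv2.Rodrigues(arm.observe()["ee_rot"])[0]); print(R.round(3))
E
python3 fit.py
```

```text
caps [array([ 0.58512994, -0.28190181]), array([ 0.43483   , -0.26499803])] 0.1512475120490964
db [array([ 0.55168535, -0.27184075]), array([ 0.46059322, -0.2621553 ])] 0.09160558607580785 [ 0.50613928 -0.26699802]
twin [array([0.59352924, 0.34318309]), array([0.50110242, 0.33751216])] 0.09260062369205177 [0.54731583 0.34034763]
tri [ 0.5528 -0.2775  0.0445] 0.0038
tri [ 0.4597 -0.2674  0.0462] 0.0044
tri [0.5941 0.3471 0.0229] 0.0045
tri [0.5007 0.3412 0.0235] 0.004
tri [ 0.5826 -0.2825  0.037 ] 0.006
tri [ 0.4321 -0.2652  0.0404] 0.0055
rack ax [ 0.99373496 -0.11176234] yaw -6.416916780922603
db yaw -6.06922072730122
rack c [ 0.52115621 -0.17407642]
[[ 0.918  0.396 -0.   ]
 [ 0.396 -0.918 -0.   ]
 [-0.     0.    -1.   ]]
```

carry_out(
  claw=[4,4,4,4,4,4,4,4,4,4,4,4,4,4,4,4,4],
  delta_pos=[
    [0,0,0],
    [0,0,0],
    [0,0,0],
    [0,0,0],
    [0,0,0],
    [2.24,-3.33,-0.2],
    [2.24,-3.33,-0.2],
    [2.24,-3.33,-0.2],
    [2.24,-3.33,-0.2],
    [2.24,-3.33,-0.2],
    [2.24,-3.33,-0.2],
    [2.24,-3.33,-0.2],
    [2.24,-3.33,-0.2],
    [2.24,-3.33,-0.2],
    [2.24,-3.33,-0.2],
    [0,0,0],
    [0,0,0],
  ],
  angular=[
    [0,0,0.103],
    [0,0,0.103],
    [0,0,0.103],
    [0,0,0.103],
    [0,0,0.103],
    [0,0,0],
    [0,0,0],
    [0,0,0],
    [0,0,0],
    [0,0,0],
    [0,0,0],
    [0,0,0],
    [0,0,0],
    [0,0,0],
    [0,0,0],
    [0,0,0],
    [0,0,0],
  ],
)

```text
clock: 3.6
position: [0.5065, -0.2663, 0.2467]
ee_rot: [3.137, -0.166, -0.0]
force: [0.5, -0.3, -0.1]
width: 0.433
gripper_force: 0.0
```

```bash
python3 - <<'E'
from h import *
o=arm.observe(); R=cv2.Rodrigues(o["ee_rot"])[0]; print(o["clock"],o["position"].round(4),R.round(3).tolist(),o["width"])
w=arm.get_image("wrist"); save(w,"w1"); print(np.round(w["T"],3))
h=cv2.cvtColor(w["frame"],cv2.COLOR_RGB2HSV)
for nm,lo,hi in(("orange",(4,170,100),(15,255,255)),("green",(45,100,50),(85,255,255))):
    n,l,st,c=cv2.connectedComponentsWithStats(cv2.inRange(h,lo,hi))
    for i in range(1,n):
        if st[i,4]>60: print(nm,c[i].round(1),st[i],at_z(w,c[i],.07 if nm=="orange" else .043).round(4))
for n in("dumbbell","green_mark","roller","rack"):
    print(n,[(np.round(px(d["centre"]),1).tolist(),round(d["conf"],2)) for d in arm.place_of(n,w)])
E
```

```text
3.6 [ 0.5065 -0.2663  0.2467] [[0.994, -0.106, -0.0], [-0.106, -0.994, -0.0], [-0.0, 0.0, -1.0]] 0.43317293016187397
[[-0.107 -0.958 -0.268  0.578]
 [-0.994  0.102  0.03  -0.273]
 [-0.001  0.269 -0.963  0.405]
 [ 0.     0.     0.     1.   ]]
orange [301.  134.2] [255 119  62  35 552] [ 0.5504 -0.2893  0.07  ]
orange [294.3 221.3] [256 206  58  40 724] [ 0.4681 -0.2752  0.07  ]
green [285.8  98.9] [267  91  38  17 631] [ 0.5833 -0.2793  0.043 ]
green [285. 114.] [271 109  29  11 318] [ 0.5692 -0.277   0.043 ]
green [284.2 251.4] [268 246  33  11 314] [ 0.4265 -0.2613  0.043 ]
green [308.  331.9] [ 278  316   64   32 1674] [ 0.323  -0.2783  0.043 ]
dumbbell [([287.0, 185.1], 0.94)]
green_mark [([284.2, 174.2], 0.78)]
roller [([178.3, 182.2], 0.76)]
rack [([282.6, 176.5], 0.35)]
```

View pics/w1.png

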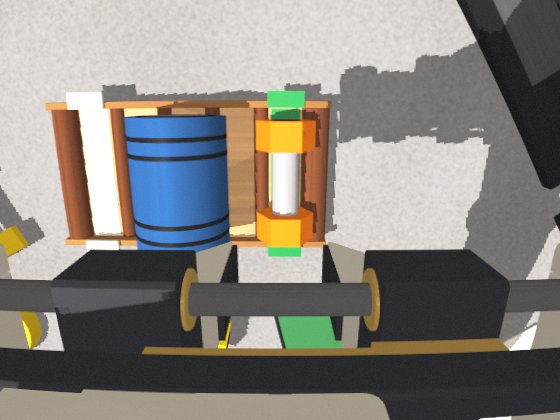

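The wrist view shows the dumbbell handle at about (286,182) between the green caps (286,99) and (284,251). The roller is at its left, and the end stop's inner edge is at about column 302.

```bash
python3 - <<'E'
from h import *
w=arm.get_image("wrist"); o=arm.observe(); R=cv2.Rodrigues(o["ee_rot"])[0]
g=cv2.cvtColor(w["frame"],cv2.COLOR_RGB2HSV)
m=cv2.inRange(g,(4,170,60),(15,255,255))
def loc(p,z): 
    P=at_z(w,p,z); return P.round(4).tolist(),(1000*(R.T@(P-o["position"]))).round(1).tolist()
print("heads bbox", [cv2.boundingRect(m[a:b]) for a,b in((100,160),(190,250))])
for nm,p,z in(("head far mid",(286,135),.05),("head near mid",(285.5,228),.05),("handle L",(272,182),.053),("handle R",(299,182),.053),("head far topedge",(286,122),.078),("near end bottom",(285,246),.075),("cap far",(286,97),.043),("cap near",(284.2,252),.043),("stop inner",(304,180),.037),("stop outer",(327,180),.037),("hump",(262,180),.029),("white far",(85,100),.043),("white near",(90,244),.043),("rol L",(126,125),.063),("rol R",(226,125),.063),("rol L n",(135,235),.063),("rol R n",(229,235),.063)): print(nm,*loc(p,z))
c=proj(w,[o["position"]]); print(c)
E
```

```text
heads bbox [(252, 18, 61, 34), (254, 15, 57, 39)]
head far mid [0.548, -0.2783, 0.05] [43.6, 5.1, 196.7]
head near mid [0.4537, -0.2676, 0.05] [-51.2, 4.9, 196.8]
handle L [0.5041, -0.2595, 0.053] [-2.1, -8.6, 193.7]
handle R [0.5011, -0.2861, 0.053] [-2.1, 18.1, 193.8]
head far topedge [0.5616, -0.2793, 0.078] [57.3, 4.7, 168.7]
near end bottom [0.444, -0.2657, 0.075] [-61.1, 4.1, 171.8]
cap far [0.5835, -0.2822, 0.043] [79.4, 5.2, 203.7]
cap near [0.4243, -0.2631, 0.043] [-80.9, 3.7, 203.8]
stop inner [0.4992, -0.2919, 0.037] [-3.4, 24.1, 209.8]
stop outer [0.4966, -0.3156, 0.037] [-3.4, 47.9, 209.8]
hump [0.5024, -0.2482, 0.029] [-4.9, -19.7, 217.7]
white far [0.6053, -0.0852, 0.043] [79.3, -193.1, 203.7]
white near [0.4561, -0.0529, 0.043] [-72.5, -208.7, 203.7]
rol L [0.576, -0.1302, 0.063] [55.2, -145.1, 183.7]
rol R [0.5645, -0.2239, 0.063] [54.1, -50.7, 183.7]
rol L n [0.4675, -0.1153, 0.063] [-54.4, -148.0, 183.7]
rol R n [0.4571, -0.2108, 0.063] [-54.1, -51.9, 183.7]
[[281.39138128 262.11727487]]
```

carry_out(
  claw=[3.5,3.5,3.5,3.5,3.5,3.5,3.5,3.5,3.5,3.5,3.5,3.5],
  delta_pos=[
    [-0.08,0.355,3.17],
    [-0.08,0.355,3.17],
    [-0.08,0.355,3.17],
    [-0.08,0.355,3.16],
    [0,0,0],
    [0,0,0],
    [0,0,2],
    [0,0,2],
    [0,0,1.6],
    [0,0,1],
    [0,0,0],
    [0,0,0],
  ],
  angular=[
    [0,0,0],
    [0,0,0],
    [0,0,0],
    [0,0,0],
    [0.07,0,0],
    [0.07,0,0],
    [0,0,0],
    [0,0,0],
    [0,0,0],
    [0,0,0],
    [0,0,0],
    [0,0,0],
  ],
  force=40,
)

```text
clock: 5.1
position: [0.5024, -0.2722, 0.0551]
ee_rot: [-2.998, 0.163, -0.012]
force: [-0.2, 0.1, 1.2]
width: 0.381
gripper_force: 0.0
```

```bash
python3 - <<'E'
from h import *
w=arm.get_image("wrist"); s=arm.get_image("side")
a=w["frame"]; b=cv2.resize(s["frame"][220:330,220:350],(560,474))[:420]
cv2.imwrite("pics/w2.png",cv2.resize(np.hstack([a,b]),(800,300))[:,:,::-1]); print(arm.observe()["force"])
E
```

```text
[-0.11796155 -0.24250133  0.38157728]
```

View pics/w2.png

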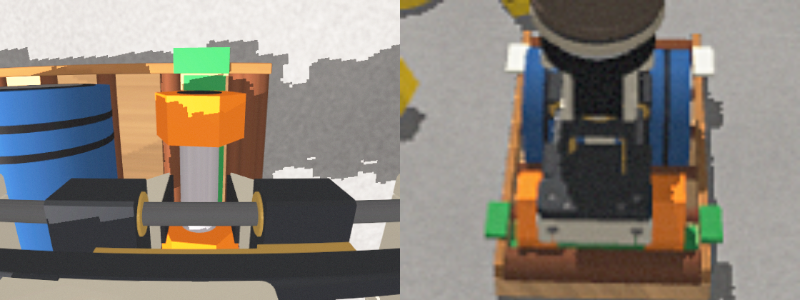

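The fingers straddle the handle, centred. I'll go down in small steps while watching the force.

carry_out(
  claw=[3.5,3.5,3.5,3.5,3.5],
  delta_pos=[
    [0,0,0.3],
    [0,0,0.3],
    [0,0,0.2],
    [0,0,0],
    [0,0,0],
  ],
  angular=[
    [0,0,0],
    [0,0,0],
    [0,0,0],
    [0,0,0],
    [0,0,0],
  ],
)

```text
clock: 5.7
position: [0.5023, -0.2707, 0.0467]
ee_rot: [-2.997, 0.162, -0.011]
force: [0.0, 0.0, -0.2]
width: 0.378
gripper_force: 0.0
```

carry_out(
  claw=[3.5,3.5,3.5,3.5],
  delta_pos=[
    [0,0,0.15],
    [0,0,0.15],
    [0,0,0],
    [0,0,0],
  ],
  angular=[
    [0,0,0],
    [0,0,0],
    [0,0,0],
    [0,0,0],
  ],
)

```text
clock: 6.1
position: [0.5024, -0.2703, 0.0437]
ee_rot: [-2.997, 0.162, -0.011]
force: [0.0, -1.1, 0.1]
width: 0.381
gripper_force: 0.0
```

carry_out(
  claw=[3.5,3.5,3.5],
  delta_pos=[
    [0,0,0.15],
    [0,0,0],
    [0,0,0],
  ],
  angular=[
    [0,0,0],
    [0,0,0],
    [0,0,0],
  ],
)

```text
clock: 6.4
position: [0.5024, -0.27, 0.0423]
ee_rot: [-2.997, 0.162, -0.011]
force: [-0.2, 0.2, -0.7]
width: 0.378
gripper_force: 0.0
```

carry_out(
  claw=[1.5,1.5,1.5,1.5,1.5,1.5],
  delta_pos=[
    [0,0,0],
    [0,0,0],
    [0,0,0],
    [0,0,0],
    [0,0,0],
    [0,0,0],
  ],
  angular=[
    [0,0,0],
    [0,0,0],
    [0,0,0],
    [0,0,0],
    [0,0,0],
    [0,0,0],
  ],
  force=30,
)

```text
clock: 7.0
position: [0.5024, -0.27, 0.0424]
ee_rot: [-2.997, 0.162, -0.011]
force: [0.3, 0.7, 0.8]
width: 0.275
gripper_force: 30.0
```

carry_out(
  claw=[1.5,1.5,1.5,1.5,1.5,1.5],
  delta_pos=[
    [0,-0.07,-0.5],
    [0,-0.14,-1],
    [0,-0.14,-1],
    [0,-0.14,-1],
    [0,0,0],
    [0,0,0],
  ],
  angular=[
    [0,0,0],
    [0,0,0],
    [0,0,0],
    [0,0,0],
    [0,0,0],
    [0,0,0],
  ],
)

```text
clock: 7.6
position: [0.5026, -0.2702, 0.0781]
ee_rot: [-2.998, 0.162, -0.013]
force: [-0.3, 0.2, -5.0]
width: 0.275
gripper_force: 30.0
```

```bash
python3 - <<'E'
from h import *
w=arm.get_image("wrist"); t=arm.get_image("top")
a=w["frame"]; b=cv2.resize(t["frame"][150:300,180:400],(560,382)); b=np.vstack([b,np.zeros((38,560,3),np.uint8)])
cv2.imwrite("pics/w3.png",cv2.resize(np.hstack([a,b]),(800,300))[:,:,::-1])
o=arm.observe();print(o["force"],o["width"],o["position"]); R=cv2.Rodrigues(o["ee_rot"])[0]; print(R.round(3))
E
```

```text
[ 0.05562539  0.56790931 -5.05952055] 0.27487158932403777 [ 0.50212357 -0.26997181  0.07736815]
[[ 0.994 -0.107  0.015]
 [-0.108 -0.984  0.139]
 [-0.001 -0.14  -0.99 ]]
```

View pics/w3.png

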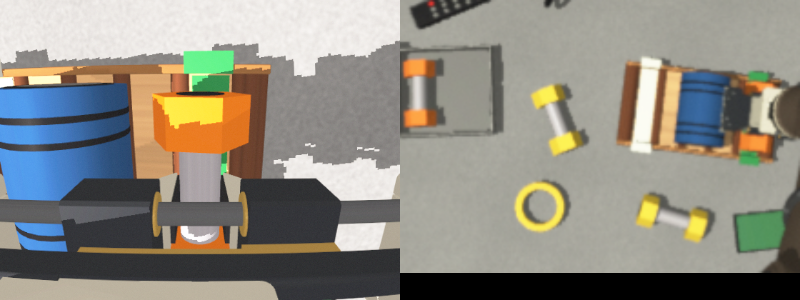

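carry_out(
  claw=[1.5,1.5,1.5,1.5,1.5,1.5,1.5,1.5,1.5,1.5,1.5,1.5,1.5,1.5,1.5,1.5,1.5,1.5,1.5,1.5],
  delta_pos=[
    [0,-0.56,-3.96],
    [0,-0.56,-3.96],
    [0,-0.56,-3.96],
    [0,0,0],
    [0,0,0],
    [0.583,-4.0,0.562],
    [0.583,-4.0,0.562],
    [0.583,-4.0,0.562],
    [0.583,-4.0,0.562],
    [0.583,-4.0,0.562],
    [0.583,-4.0,0.562],
    [0.583,-4.0,0.562],
    [0.583,-4.0,0.562],
    [0.583,-4.0,0.562],
    [0.583,-4.0,0.562],
    [0.583,-4.0,0.562],
    [0.583,-4.0,0.562],
    [0.583,-4.0,0.562],
    [0,0,0],
    [0,0,0],
  ],
  angular=[
    [0,0,0],
    [0,0,0],
    [0,0,0],
    [0,-0.011,-0.077],
    [0,-0.011,-0.077],
    [0,0,0],
    [0,0,0],
    [0,0,0],
    [0,0,0],
    [0,0,0],
    [0,0,0],
    [0,0,0],
    [0,0,0],
    [0,0,0],
    [0,0,0],
    [0,0,0],
    [0,0,0],
    [0,0,0],
    [0,0,0],
    [0,0,0],
  ],
)

```text
clock: 9.7
position: [0.5523, 0.2591, 0.1969]
ee_rot: [-3.001, -0.075, 0.008]
force: [0.2, -1.7, -5.0]
width: 0.273
gripper_force: 30.0
```

```bash
python3 - <<'E'
from h import *
w=arm.get_image("wrist"); save(w,"w4")
o=arm.observe();print(o["force"],o["width"],o["position"]); R=cv2.Rodrigues(o["ee_rot"])[0]; print(R.round(3))
for d in arm.trace("tray",w)[:2]:
    ys,xs=np.nonzero(d["region"]); b=cv2.boxPoints(cv2.minAreaRect(np.c_[xs,ys].astype(np.float32))); print(d["conf"],b.round(0).tolist(),[at_z(w,p,.035).round(3).tolist() for p in b])
t=arm.get_image("top")
print([(np.round(px(d["centre"]),1).tolist(),round(d["conf"],2)) for d in arm.place_of("twin",w)])
for nm,z in (("tray",0),):
  for im in(w,t,arm.get_image("side")): print([(at_z(im,px(d["centre"]),0).round(3),round(d["conf"],2)) for d in arm.place_of("tray",im)])
E
```

```text
[ 0.20005094 -0.02577466 -4.43164591] 0.27492250788558614 [0.55283317 0.25740479 0.19690808]
[[ 0.999  0.047 -0.008]
 [ 0.048 -0.989  0.138]
 [-0.002 -0.138 -0.99 ]]
0.87 [[162.0, 249.0], [162.0, 92.0], [365.0, 92.0], [365.0, 249.0]] [[0.477, 0.4, 0.035], [0.63, 0.394, 0.035], [0.637, 0.216, 0.035], [0.499, 0.201, 0.035]]
0.4 [[182.0, 124.0], [240.0, 120.0], [247.0, 247.0], [189.0, 250.0]] [[0.603, 0.376, 0.035], [0.608, 0.321, 0.035], [0.489, 0.312, 0.035], [0.479, 0.371, 0.035]]
[([212.4, 185.8], 0.74)]
[]
[(array([0.553, 0.3  , 0.   ]), 0.65)]
[(array([0.553, 0.31 , 0.   ]), 0.9)]
```

View pics/w4.png

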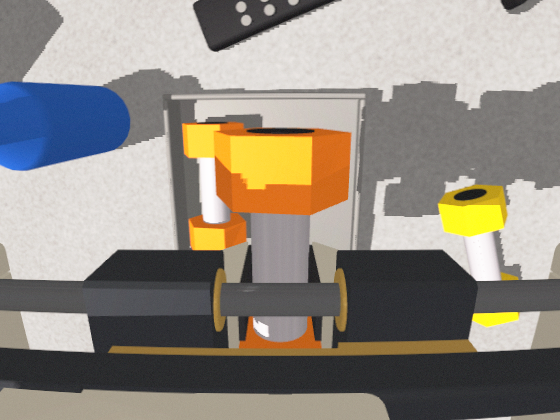

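The wrist view shows the dumbbell held level in the jaws. Beneath it lies the tray's free half, between the twin at (213,186) and the right wall at column ~355.

carry_out(
  claw=[1.5,1.5,1.5,1.5,1.5,1.5,1.5,1.5],
  delta_pos=[
    [0,0.37,3.07],
    [0,0.37,3.07],
    [0,0.37,3.07],
    [0,0.37,3.07],
    [0,0.19,1.55],
    [0,0.18,1.52],
    [0,0,0],
    [0,0,0],
  ],
  angular=[
    [0,0,0],
    [0,0,0],
    [0,0,0],
    [0,0,0],
    [0,0,0],
    [0,0,0],
    [0,0,0],
    [0,0,0],
  ],
)

```text
clock: 10.9
position: [0.5534, 0.261, 0.0435]
ee_rot: [-3.001, -0.07, 0.005]
force: [-0.8, 0.7, -3.8]
width: 0.273
gripper_force: 30.0
```

carry_out(
  claw=[1.5,1.5,1.5,1.5,1.5,1.5],
  delta_pos=[
    [0,0.04,0.3],
    [0,0.04,0.3],
    [0,0.04,0.3],
    [0,0.04,0.3],
    [0,0,0],
    [0,0,0],
  ],
  angular=[
    [0,0,0],
    [0,0,0],
    [0,0,0],
    [0,0,0],
    [0,0,0],
    [0,0,0],
  ],
)

```text
clock: 11.5
position: [0.553, 0.2613, 0.031]
ee_rot: [-3.001, -0.071, 0.006]
force: [0.5, 0.4, -4.2]
width: 0.272
gripper_force: 30.0
```

carry_out(
  claw=[1.5,1.5,1.5,1.5],
  delta_pos=[
    [0,0.04,0.3],
    [0,0.04,0.3],
    [0,0,0],
    [0,0,0],
  ],
  angular=[
    [0,0,0],
    [0,0,0],
    [0,0,0],
    [0,0,0],
  ],
)

```text
clock: 11.9
position: [0.553, 0.2613, 0.0249]
ee_rot: [-3.001, -0.071, 0.006]
force: [0.5, 0.1, -4.7]
width: 0.275
gripper_force: 30.0
```

carry_out(
  claw=[1.5,1.5,1.5],
  delta_pos=[
    [0,0.02,0.15],
    [0,0,0],
    [0,0,0],
  ],
  angular=[
    [0,0,0],
    [0,0,0],
    [0,0,0],
  ],
)

```text
clock: 12.2
position: [0.5533, 0.2614, 0.0242]
ee_rot: [-3.001, -0.071, 0.004]
force: [-2.5, -1.3, 4.4]
width: 0.279
gripper_force: 30.0
```

The dumbbell touches the tray floor, which puts the rack underside at about 5 mm. I'll release and withdraw.

carry_out(
  claw=[3.6,3.6,3.6,3.6,3.6,3.6,3.6,3.6,3.6,3.6,3.6,3.6,3.6],
  delta_pos=[
    [0,0,0],
    [0,0,0],
    [0,0,0],
    [0,0,0],
    [0,0,-0.5],
    [0,0,-1.5],
    [0,0,-3],
    [0,0,-4],
    [0,0,-4],
    [0,0,-4],
    [0,0,-3],
    [0,0,0],
    [0,0,0],
  ],
  angular=[
    [0,0,0],
    [0,0,0],
    [0,0,0],
    [0,0,0],
    [0,0,0],
    [0,0,0],
    [0,0,0],
    [0,0,0],
    [0,0,0],
    [0,0,0],
    [0,0,0],
    [-0.07,0,0],
    [-0.07,0,0],
  ],
)

```text
clock: 13.5
position: [0.5557, 0.2321, 0.2248]
ee_rot: [3.139, 0.07, 0.006]
force: [-0.8, 0.5, -0.7]
width: 0.391
gripper_force: 0.0
```

```bash
python3 - <<'E'
from h import *
o=arm.observe();print(o["clock"],o["force"],o["position"]); R=cv2.Rodrigues(o["ee_rot"])[0]; print(R.round(3))
w=arm.get_image("wrist"); s=arm.get_image("side"); t=arm.get_image("top")
b=cv2.resize(s["frame"][140:330,220:420],(442,420))
cv2.imwrite("pics/w5.png",cv2.resize(np.hstack([w["frame"],b]),(800,336))[:,:,::-1])
def bl(im,lo,hi,z,mn):
    n,l,st,c=cv2.connectedComponentsWithStats(cv2.inRange(cv2.cvtColor(im["frame"],cv2.COLOR_RGB2HSV),lo,hi))
    for i in range(1,n):
        if st[i,4]>=mn: print(c[i].round(1),st[i,4],at_z(im,c[i],z).round(4))
bl(s,(4,170,120),(15,255,255),.03,40); print('top'); bl(t,(4,170,120),(15,255,255),.05,40)
# roller from top/side
for nm,im in(("top",t),("side",s)):
    print(nm,[(np.round(px(d["centre"]),1).tolist(),round(d["conf"],2)) for d in arm.place_of("roller",im)])
    bl(im,(45,100,60),(85,255,255),.041,30)
for d in arm.trace("roller",t)[:1]:
    ys,xs=np.nonzero(d["region"]); b=cv2.boxPoints(cv2.minAreaRect(np.c_[xs,ys].astype(np.float32))); W=np.array([at_z(t,p,.075) for p in b]); print(W.round(3).tolist(),W.mean(0))
a,bb=px(arm.place_of("roller",t)[0]["centre"]),px(arm.place_of("roller",s)[0]["centre"]); print("roller tri",tri(t,a,s,bb))
E
```

```text
13.5 [-0.78727213  0.49054137 -0.7163042 ] [0.55568186 0.23214853 0.22479732]
[[ 0.999  0.044  0.004]
 [ 0.044 -0.999 -0.001]
 [ 0.004  0.001 -1.   ]]
[299.  171.9] 238 [0.5977 0.3065 0.03  ]
[270.7 173.4] 250 [0.5043 0.3035 0.03  ]
top
[188.2 215.1] 60 [0.499  0.3451 0.05  ]
top [([349.7, 207.7], 0.97)]
[509.  150.8] 3463 [ 0.7378 -0.7567  0.041 ]
[373.5 214.8] 435 [ 0.5081 -0.2712  0.041 ]
[385.8 275.7] 792 [ 0.306  -0.3125  0.041 ]
side [([288.5, 252.7], 0.62), ([333.7, 182.5], 0.21)]
[ 15.5 102.6] 295 [-0.6758  1.1107  0.041 ]
[ 24.1 139.9] 50 [-0.4458  0.6492  0.041 ]
[ 37. 150.] 104 [-0.3536  0.5461  0.041 ]
[ 18.2 174.5] 52 [-0.3502  0.3551  0.041 ]
[251.3 291. ] 72 [ 0.429 -0.266  0.041]
[291.9 295.7] 549 [ 0.5183 -0.2883  0.041 ]
[194.5 321. ] 1265 [ 0.308  -0.3503  0.041 ]
[[0.458, -0.123, 0.075], [0.592, -0.137, 0.075], [0.584, -0.228, 0.075], [0.449, -0.213, 0.075]] [ 0.52079043 -0.17501818  0.075     ]
roller tri (array([ 0.52351788, -0.18507667,  0.08160379]), np.float64(0.007834534325642226))
```

View pics/w5.png

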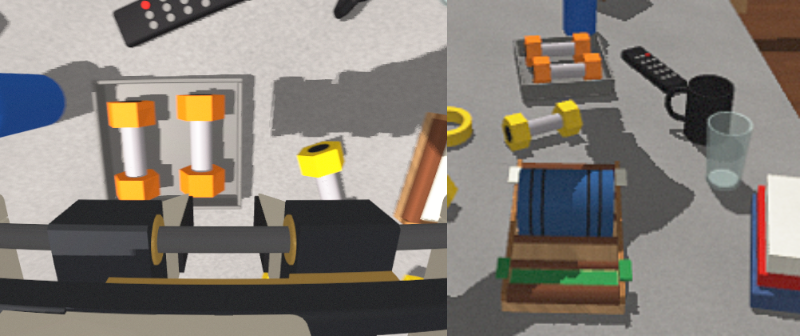

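The dumbbell lies flat in the tray beside its twin and the rack is clear, with the roller still in the middle groove. Next I'll shut the fingers and go above the roller, 20 mm behind its top.

carry_out(
  claw=[0,0,0,0,0,0,0,0,0,0,0,0,0,0],
  delta_pos=[
    [0,0,0],
    [0,0,0],
    [0.067,3.867,0.65],
    [0.067,3.867,0.65],
    [0.067,3.867,0.65],
    [0.067,3.867,0.65],
    [0.067,3.867,0.65],
    [0.067,3.867,0.65],
    [0.067,3.867,0.65],
    [0.067,3.867,0.65],
    [0.067,3.867,0.65],
    [0.067,3.867,0.65],
    [0,0,0],
    [0,0,0],
  ],
  angular=[
    [-0.002,0,0.078],
    [-0.002,0,0.078],
    [0,0,0],
    [0,0,0],
    [0,0,0],
    [0,0,0],
    [0,0,0],
    [0,0,0],
    [0,0,0],
    [0,0,0],
    [0,0,0],
    [0,0,0],
    [0,0,0],
    [0,0,0],
  ],
  force=10,
)

```text
clock: 15.3
position: [0.5185, -0.1535, 0.1579]
ee_rot: [3.133, -0.176, -0.001]
force: [-0.5, 0.5, 0.1]
width: 0.01
gripper_force: 0.0
```

```bash
python3 - <<'E'
from h import *
o=arm.observe();print(o["clock"],o["force"],o["position"],o["width"]); R=cv2.Rodrigues(o["ee_rot"])[0]; print(R.round(4))
w=arm.get_image("wrist"); s=arm.get_image("side")
b=cv2.resize(s["frame"][200:330,210:350],(452,420))
cv2.imwrite("pics/w6.png",cv2.resize(np.hstack([w["frame"],b]),(800,332))[:,:,::-1])
print(proj(w,[o["position"]]))
def L(p,z):
    P=at_z(w,p,z); return (1000*(R.T@(P-o["position"]))).round(1)
for d in arm.trace("roller",w)[:1]:
    m=d["region"]; print(d["conf"]); 
    for r in range(60,300,20):
        x=np.nonzero(m[r])[0]
        if len(x): print(r,x.min(),x.max(),L((x.min(),r),.068),L((x.max(),r),.068))
n,l,st,c=cv2.connectedComponentsWithStats(cv2.inRange(cv2.cvtColor(w["frame"],cv2.COLOR_RGB2HSV),(45,100,60),(85,255,255)))
for i in range(1,n):
    if st[i,4]>100: print("green",c[i],st[i],L(c[i],.03))
E
```

```text
15.3 [-0.48773105  0.52225672  0.11934923] [ 0.51848747 -0.15353183  0.1579178 ] 0.009753276897793315
[[ 9.937e-01 -1.122e-01 -9.000e-04]
 [-1.122e-01 -9.937e-01 -3.700e-03]
 [-5.000e-04  3.800e-03 -1.000e+00]]
[[281.83357998 262.33099982]]
0.73
120 240 374 [ 62.4 -27.6  89.8] [62.5 62.4 90.1]
140 240 373 [ 49.1 -28.   89.8] [49.1 62.5 90.1]
160 240 373 [ 35.4 -28.4  89.8] [35.4 63.4 90.1]
180 242 371 [ 21.4 -27.4  89.8] [21.3 62.9 90.1]
200 242 369 [  7.  -27.8  89.8] [ 6.8 62.4 90.2]
220 242 368 [ -7.9 -28.2  89.8] [-8.1 62.6 90.2]
240 243 367 [-23.2 -27.9  89.8] [-23.5  62.9  90.2]
260 279 280 [-39.1  -1.7  89.9] [-39.1  -0.9  89.9]
green [436.76699029  97.27669903] [ 412   87   50   22 1030] [ 78.9 120.3 128.3]
green [420.30022321 185.75688244] [ 397  110   49  159 5376] [  8.8 113.8 128.3]
green [489.35323383 345.18781095] [434 333  86  21 804] [-148.   200.9  128.7]
```

View pics/w6.png

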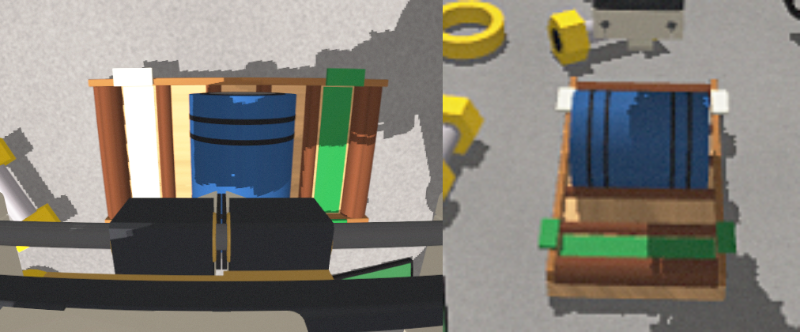

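The roller is straight, its axis 17.5 mm ahead of the TCP and the green groove 100 mm beyond. Now down to gentle contact.

carry_out(
  claw=[0,0,0,0,0,0],
  delta_pos=[
    [0,0,2],
    [0,0,1.5],
    [0,0,0.5],
    [0,0,0.2],
    [0,0,0],
    [0,0,0],
  ],
  angular=[
    [0,0,0],
    [0,0,0],
    [0,0,0],
    [0,0,0],
    [0,0,0],
    [0,0,0],
  ],
)

```text
clock: 16.05
position: [0.5197, -0.152, 0.1169]
ee_rot: [3.133, -0.17, 0.002]
force: [0.2, -0.4, 0.1]
width: 0.002
gripper_force: 0.0
```

carry_out(
  claw=[0,0,0,0],
  delta_pos=[
    [0,0,0.1],
    [0,0,0.1],
    [0,0,0],
    [0,0,0],
  ],
  angular=[
    [0,0,0],
    [0,0,0],
    [0,0,0],
    [0,0,0],
  ],
)

```text
clock: 16.45
position: [0.5191, -0.1522, 0.1142]
ee_rot: [3.133, -0.17, -0.0]
force: [-1.2, 0.2, 0.1]
width: 0.006
gripper_force: 0.0
```

carry_out(
  claw=[0,0,0,0],
  delta_pos=[
    [0,0,0.05],
    [0,0,0.05],
    [0,0,0],
    [0,0,0],
  ],
  angular=[
    [0,0,0],
    [0,0,0],
    [0,0,0],
    [0,0,0],
  ],
)

```text
clock: 16.85
position: [0.5191, -0.1521, 0.1131]
ee_rot: [3.133, -0.17, -0.0]
force: [0.7, 0.4, 0.3]
width: 0.006
gripper_force: 0.0
```

carry_out(
  claw=[0,0,0],
  delta_pos=[
    [0,0,0.06],
    [0,0,0],
    [0,0,0],
  ],
  angular=[
    [0,0,0],
    [0,0,0],
    [0,0,0],
  ],
)

```text
clock: 17.15
position: [0.5191, -0.1522, 0.1125]
ee_rot: [3.133, -0.171, -0.0]
force: [0.4, -0.3, -0.2]
width: 0.006
gripper_force: 0.0
```

carry_out(
  claw=[0,0,0],
  delta_pos=[
    [0,0,0.06],
    [0,0,0],
    [0,0,0],
  ],
  angular=[
    [0,0,0],
    [0,0,0],
    [0,0,0],
  ],
)

```text
clock: 17.45
position: [0.5191, -0.1522, 0.1119]
ee_rot: [3.133, -0.171, -0.0]
force: [-0.2, -0.5, 0.7]
width: 0.008
gripper_force: 0.0
```

carry_out(
  claw=[0,0,0],
  delta_pos=[
    [0,0,0.06],
    [0,0,0],
    [0,0,0],
  ],
  angular=[
    [0,0,0],
    [0,0,0],
    [0,0,0],
  ],
)

```text
clock: 17.75
position: [0.5191, -0.1522, 0.1114]
ee_rot: [3.133, -0.17, -0.0]
force: [-0.1, -0.2, 0.0]
width: 0.004
gripper_force: 0.0
```

carry_out(
  claw=[0,0,0],
  delta_pos=[
    [0,0,0.06],
    [0,0,0],
    [0,0,0],
  ],
  angular=[
    [0,0,0],
    [0,0,0],
    [0,0,0],
  ],
)

```text
clock: 18.05
position: [0.5191, -0.1522, 0.1107]
ee_rot: [3.133, -0.171, -0.0]
force: [0.6, 0.2, 0.3]
width: 0.004
gripper_force: 0.0
```

carry_out(
  claw=[0,0,0],
  delta_pos=[
    [0,0,0.06],
    [0,0,0],
    [0,0,0],
  ],
  angular=[
    [0,0,0],
    [0,0,0],
    [0,0,0],
  ],
)

```text
clock: 18.35
position: [0.5192, -0.1521, 0.1103]
ee_rot: [3.133, -0.17, 0.0]
force: [0.2, -0.0, 1.9]
width: 0.003
gripper_force: 1.0
```

carry_out(
  claw=[0,0,0],
  delta_pos=[
    [0,0,0.05],
    [0,0,0],
    [0,0,0],
  ],
  angular=[
    [0,0,0],
    [0,0,0],
    [0,0,0],
  ],
)

```text
clock: 18.65
position: [0.5193, -0.152, 0.1101]
ee_rot: [3.133, -0.17, 0.0]
force: [-0.8, 1.4, 6.2]
width: 0.005
gripper_force: 3.0
```

Contact at about 6 N with a stiffness near 8 N/mm. So I'll roll in small steps, following the hump's rise.

carry_out(
  claw=[0,0,0,0],
  delta_pos=[
    [0,0.1,-0.01],
    [0,0.1,-0.02],
    [0,0.1,-0.03],
    [0,0,0],
  ],
  angular=[
    [0,0,0],
    [0,0,0],
    [0,0,0],
    [0,0,0],
  ],
)

```text
clock: 19.05
position: [0.5191, -0.1542, 0.1107]
ee_rot: [3.134, -0.169, 0.0]
force: [-0.7, 4.8, 5.9]
width: 0.004
gripper_force: 3.3
```

carry_out(
  claw=[0,0,0,0,0],
  delta_pos=[
    [0,0.1,-0.03],
    [0,0.1,-0.03],
    [0,0.1,-0.03],
    [0,0.1,-0.03],
    [0,0,0],
  ],
  angular=[
    [0,0,0],
    [0,0,0],
    [0,0,0],
    [0,0,0],
    [0,0,0],
  ],
)

```text
clock: 19.55
position: [0.5187, -0.158, 0.1121]
ee_rot: [3.134, -0.169, 0.001]
force: [-2.4, 4.4, 8.7]
width: 0.005
gripper_force: 4.8
```

carry_out(
  claw=[0,0,0,0,0],
  delta_pos=[
    [0,0.1,-0.038],
    [0,0.1,-0.036],
    [0,0.1,-0.034],
    [0,0.1,-0.032],
    [0,0,0],
  ],
  angular=[
    [0,0,0],
    [0,0,0],
    [0,0,0],
    [0,0,0],
    [0,0,0],
  ],
)

```text
clock: 20.05
position: [0.5183, -0.162, 0.1136]
ee_rot: [3.134, -0.169, 0.001]
force: [-1.8, 4.5, 8.5]
width: 0.009
gripper_force: 5.1
```

carry_out(
  claw=[0,0,0,0,0,0],
  delta_pos=[
    [0,0.1,-0.031],
    [0,0.1,-0.03],
    [0,0.1,-0.028],
    [0,0.1,-0.027],
    [0,0.1,-0.026],
    [0,0,0],
  ],
  angular=[
    [0,0,0],
    [0,0,0],
    [0,0,0],
    [0,0,0],
    [0,0,0],
    [0,0,0],
  ],
)

```text
clock: 20.65
position: [0.5177, -0.1671, 0.1151]
ee_rot: [3.134, -0.169, 0.001]
force: [-1.7, 4.9, 10.7]
width: 0.007
gripper_force: 5.7
```

carry_out(
  claw=[0,0,0,0,0,0],
  delta_pos=[
    [0,0.1,-0.04],
    [0,0.1,-0.03],
    [0,0.1,-0.028],
    [0,0.1,-0.026],
    [0,0.1,-0.025],
    [0,0,0],
  ],
  angular=[
    [0,0,0],
    [0,0,0],
    [0,0,0],
    [0,0,0],
    [0,0,0],
    [0,0,0],
  ],
)

```text
clock: 21.25
position: [0.5171, -0.1725, 0.1165]
ee_rot: [3.133, -0.17, 0.001]
force: [-3.2, 2.9, 9.3]
width: 0.004
gripper_force: 4.9
```

carry_out(
  claw=[0,0,0,0,0,0,0],
  delta_pos=[
    [-0.01,0.1,-0.023],
    [-0.01,0.1,-0.021],
    [0,0.1,-0.02],
    [0,0.1,-0.018],
    [0,0.1,-0.016],
    [0,0.1,-0.014],
    [0,0,0],
  ],
  angular=[
    [0,0,0],
    [0,0,0],
    [0,0,0],
    [0,0,0],
    [0,0,0],
    [0,0,0],
    [0,0,0],
  ],
)

```text
clock: 21.95
position: [0.5164, -0.1787, 0.1178]
ee_rot: [3.133, -0.17, 0.001]
force: [-2.2, 2.1, 9.5]
width: 0.004
gripper_force: 4.8
```

carry_out(
  claw=[0,0,0,0,0,0,0,0,0],
  delta_pos=[
    [0,0.1,-0.014],
    [0,0.1,-0.012],
    [0,0.1,-0.011],
    [0,0.1,-0.01],
    [0,0.1,-0.008],
    [0,0.1,-0.006],
    [0,0.1,-0.005],
    [0,0.1,-0.004],
    [0,0,0],
  ],
  angular=[
    [0,0,0],
    [0,0,0],
    [0,0,0],
    [0,0,0],
    [0,0,0],
    [0,0,0],
    [0,0,0],
    [0,0,0],
    [0,0,0],
  ],
)

```text
clock: 22.85
position: [0.5155, -0.187, 0.1187]
ee_rot: [3.133, -0.171, 0.001]
force: [-3.0, 1.5, 12.1]
width: 0.007
gripper_force: 6.0
```

carry_out(
  claw=[0,0,0,0,0,0,0,0,0],
  delta_pos=[
    [-0.01,0.1,-0.03],
    [-0.01,0.1,-0.02],
    [0,0.1,-0.008],
    [0,0.1,-0.006],
    [0,0.1,-0.005],
    [0,0.1,-0.004],
    [0,0.1,-0.003],
    [0,0.1,-0.003],
    [0,0,0],
  ],
  angular=[
    [0,0,0],
    [0,0,0],
    [0,0,0],
    [0,0,0],
    [0,0,0],
    [0,0,0],
    [0,0,0],
    [0,0,0],
    [0,0,0],
  ],
)

```text
clock: 23.75
position: [0.5146, -0.1952, 0.1192]
ee_rot: [3.133, -0.171, 0.002]
force: [-1.3, -0.5, 7.5]
width: 0.003
gripper_force: 3.7
```

carry_out(
  claw=[0,0,0,0,0,0,0],
  delta_pos=[
    [0,0.1,-0.002],
    [0,0.1,0],
    [0,0.1,0],
    [0,0.1,0.002],
    [0,0.1,0.004],
    [0,0.1,0.006],
    [0,0,0],
  ],
  angular=[
    [0,0,0],
    [0,0,0],
    [0,0,0],
    [0,0,0],
    [0,0,0],
    [0,0,0],
    [0,0,0],
  ],
)

```text
clock: 24.45
position: [0.5139, -0.2014, 0.1192]
ee_rot: [3.132, -0.171, 0.002]
force: [-1.7, -0.2, 8.5]
width: 0.008
gripper_force: 4.0
```

carry_out(
  claw=[0,0,0,0,0,0,0],
  delta_pos=[
    [0,0.1,0.003],
    [0,0.1,0.004],
    [0,0.1,0.006],
    [0,0.1,0.008],
    [0,0.1,0.01],
    [0,0.1,0.012],
    [0,0,0],
  ],
  angular=[
    [0,0,0],
    [0,0,0],
    [0,0,0],
    [0,0,0],
    [0,0,0],
    [0,0,0],
    [0,0,0],
  ],
)

```text
clock: 25.15
position: [0.5132, -0.2076, 0.1189]
ee_rot: [3.132, -0.171, 0.002]
force: [-1.7, -1.1, 8.4]
width: 0.006
gripper_force: 4.1
```

carry_out(
  claw=[0,0,0,0,0,0,0,0,0],
  delta_pos=[
    [0,0.1,0.012],
    [0,0.1,0.014],
    [0,0.1,0.016],
    [0,0.1,0.018],
    [0,0.1,0.02],
    [0,0.1,0.022],
    [0,0.1,0.024],
    [0,0.1,0.026],
    [0,0,0],
  ],
  angular=[
    [0,0,0],
    [0,0,0],
    [0,0,0],
    [0,0,0],
    [0,0,0],
    [0,0,0],
    [0,0,0],
    [0,0,0],
    [0,0,0],
  ],
)

```text
clock: 26.05
position: [0.5123, -0.2161, 0.1176]
ee_rot: [3.131, -0.172, 0.002]
force: [-1.9, -1.6, 11.0]
width: 0.005
gripper_force: 5.4
```

carry_out(
  claw=[0,0,0,0,0,0,0,0,0],
  delta_pos=[
    [0,0.1,0.005],
    [0,0.1,0.015],
    [0,0.1,0.023],
    [0,0.1,0.025],
    [0,0.1,0.027],
    [0,0.1,0.03],
    [0,0.1,0.032],
    [0,0.1,0.034],
    [0,0,0],
  ],
  angular=[
    [0,0,0],
    [0,0,0],
    [0,0,0],
    [0,0,0],
    [0,0,0],
    [0,0,0],
    [0,0,0],
    [0,0,0],
    [0,0,0],
  ],
)

```text
clock: 26.95
position: [0.5114, -0.2245, 0.1158]
ee_rot: [3.131, -0.173, 0.002]
force: [-2.0, -3.1, 9.9]
width: 0.007
gripper_force: 5.3
```

carry_out(
  claw=[0,0,0,0,0,0,0,0,0],
  delta_pos=[
    [0,0.1,0.03],
    [0,0.1,0.035],
    [0,0.1,0.036],
    [0,0.1,0.038],
    [0,0.1,0.04],
    [0,0.1,0.04],
    [0,0.1,0.042],
    [0,0.1,0.044],
    [0,0,0],
  ],
  angular=[
    [0,0,0],
    [0,0,0],
    [0,0,0],
    [0,0,0],
    [0,0,0],
    [0,0,0],
    [0,0,0],
    [0,0,0],
    [0,0,0],
  ],
)

```text
clock: 27.85
position: [0.5105, -0.2331, 0.1129]
ee_rot: [3.13, -0.173, 0.003]
force: [-3.6, -4.7, 11.0]
width: 0.005
gripper_force: 6.2
```

Past the crest, so I'll lift off and let the roller settle in the next groove, then go back behind its top.

carry_out(
  claw=[0,0,0,0,0,0,0,0,0,0],
  delta_pos=[
    [0,0,-0.3],
    [0,0,-1],
    [0,0,-2],
    [0,0,-1.7],
    [0,-0.8,0],
    [0,-0.8,0],
    [0,-0.8,0],
    [0,-0.8,0],
    [0,0,0],
    [0,0,0],
  ],
  angular=[
    [0,0,0],
    [0,0,0],
    [0,0,0],
    [0,0,0],
    [0,0,0],
    [0,0,0],
    [0,0,0],
    [0,0,0],
    [0,0,0],
    [0,0,0],
  ],
)

```text
clock: 28.85
position: [0.5135, -0.1983, 0.1612]
ee_rot: [3.133, -0.169, -0.001]
force: [-0.1, -0.7, 0.7]
width: 0.002
gripper_force: 0.0
```

```bash
cat > rol.py <<'E'
from h import *
o=arm.observe();print(o["clock"],o["force"].round(2),o["position"]); R=cv2.Rodrigues(o["ee_rot"])[0]; print(R.round(4).tolist())
w=arm.get_image("wrist")
def L(p,z):
    P=at_z(w,p,z); return (1000*(R.T@(P-o["position"]))).round(1)
m=arm.trace("roller",w)[0]["region"]
for r in range(90,300,20):
    x=np.nonzero(m[r])[0]
    if len(x): print(r,x.min(),x.max(),L((x.min(),r),.068)[:2],L((x.max(),r),.068)[:2])
n,l,st,c=cv2.connectedComponentsWithStats(cv2.inRange(cv2.cvtColor(w["frame"],cv2.COLOR_RGB2HSV),(45,100,60),(85,255,255)))
for i in range(1,n):
    if st[i,4]>100: print("green",c[i].round(1),st[i],L(c[i],.03))
b=cv2.resize(arm.get_image("side")["frame"][200:330,210:350],(452,420))
cv2.imwrite("pics/w%d.png"%(1000*o["clock"]),cv2.resize(np.hstack([w["frame"],b]),(800,332))[:,:,::-1])
E
python3 rol.py
```

```text
28.85 [-0.08 -0.71  0.71] [ 0.5135247  -0.19834507  0.16122211]
[[0.9942, -0.1078, -0.0011], [-0.1078, -0.9942, -0.004], [-0.0007, 0.0041, -1.0]]
130 248 380 [ 55.5 -22.7] [55.7 67.8]
150 248 380 [ 41.9 -23. ] [41.9 68.7]
170 248 379 [ 27.9 -23.3] [27.8 69. ]
190 249 377 [ 13.5 -22.9] [13.4 68.5]
210 250 376 [ -1.4 -22.5] [-1.6 68.9]
230 250 374 [-16.7 -22.9] [-16.9  68.5]
250 355 359 [-32.8  55.3] [-32.8  58.3]
green [377.2  96.7] [ 353   86   50   23 1055] [ 78.6  74.4 131.5]
green [378.3 161.5] [ 353  109   37  141 1127] [ 28.1  78.4 131.5]
green [452.  345.4] [419 333  58  21 769] [-149.1  164.9  132. ]
```

carry_out(
  claw=[0,0,0,0,0,0,0],
  delta_pos=[
    [0,0.35,2],
    [0,0,1.8],
    [0,0,0.7],
    [0,0,0.3],
    [0,0,0],
    [0,0,0],
    [0,0,0],
  ],
  angular=[
    [0,0,0],
    [0,0,0],
    [0,0,0],
    [0,0,0],
    [0,0,0],
    [0,0,0],
    [0,0,0],
  ],
)

```text
clock: 29.7
position: [0.5137, -0.2024, 0.1143]
ee_rot: [3.133, -0.17, 0.002]
force: [-0.1, 0.3, -0.0]
width: 0.004
gripper_force: 0.0
```

carry_out(
  claw=[0,0,0],
  delta_pos=[
    [0,0,0.08],
    [0,0,0],
    [0,0,0],
  ],
  angular=[
    [0,0,0],
    [0,0,0],
    [0,0,0],
  ],
)

```text
clock: 30.0
position: [0.5133, -0.2023, 0.1129]
ee_rot: [3.133, -0.17, -0.0]
force: [0.5, 0.0, -0.4]
width: 0.008
gripper_force: 0.0
```

carry_out(
  claw=[0,0,0,0],
  delta_pos=[
    [0,0,0.08],
    [0,0,0.08],
    [0,0,0],
    [0,0,0],
  ],
  angular=[
    [0,0,0],
    [0,0,0],
    [0,0,0],
    [0,0,0],
  ],
)

```text
clock: 30.4
position: [0.5132, -0.2023, 0.1111]
ee_rot: [3.133, -0.17, -0.0]
force: [0.8, 0.5, -0.4]
width: 0.005
gripper_force: 0.0
```

carry_out(
  claw=[0,0,0],
  delta_pos=[
    [0,0,0.07],
    [0,0,0],
    [0,0,0],
  ],
  angular=[
    [0,0,0],
    [0,0,0],
    [0,0,0],
  ],
)

```text
clock: 30.7
position: [0.5134, -0.2023, 0.1106]
ee_rot: [3.133, -0.171, 0.0]
force: [-0.3, -0.5, 3.3]
width: 0.002
gripper_force: 1.2
```

carry_out(
  claw=[0,0,0],
  delta_pos=[
    [0,0,0.05],
    [0,0,0],
    [0,0,0],
  ],
  angular=[
    [0,0,0],
    [0,0,0],
    [0,0,0],
  ],
)

```text
clock: 31.0
position: [0.5134, -0.2023, 0.1104]
ee_rot: [3.133, -0.17, 0.0]
force: [-1.9, 0.7, 6.4]
width: 0.005
gripper_force: 3.3
```

The contact matches the first stroke, so I'll repeat it with the same profile.

carry_out(
  claw=[0,0,0,0,0,0,0,0,0,0,0,0],
  delta_pos=[
    [0,0.1,-0.01],
    [0,0.1,-0.02],
    [0,0.1,-0.03],
    [0,0.1,-0.03],
    [0,0.1,-0.032],
    [0,0.1,-0.034],
    [0,0.1,-0.034],
    [0,0.1,-0.036],
    [0,0.1,-0.036],
    [0,0.1,-0.034],
    [0,0.1,-0.032],
    [0,0,0],
  ],
  angular=[
    [0,0,0],
    [0,0,0],
    [0,0,0],
    [0,0,0],
    [0,0,0],
    [0,0,0],
    [0,0,0],
    [0,0,0],
    [0,0,0],
    [0,0,0],
    [0,0,0],
    [0,0,0],
  ],
)

```text
clock: 32.2
position: [0.5123, -0.2124, 0.1138]
ee_rot: [3.134, -0.17, 0.0]
force: [-2.0, 4.2, 8.1]
width: 0.007
gripper_force: 4.0
```

carry_out(
  claw=[0,0,0,0,0,0,0,0,0,0,0],
  delta_pos=[
    [0,0.1,-0.033],
    [0,0.1,-0.032],
    [0,0.1,-0.031],
    [0,0.1,-0.03],
    [0,0.1,-0.03],
    [0,0.1,-0.03],
    [0,0.1,-0.028],
    [0,0.1,-0.027],
    [0,0.1,-0.026],
    [0,0.1,-0.025],
    [0,0,0],
  ],
  angular=[
    [0,0,0],
    [0,0,0],
    [0,0,0],
    [0,0,0],
    [0,0,0],
    [0,0,0],
    [0,0,0],
    [0,0,0],
    [0,0,0],
    [0,0,0],
    [0,0,0],
  ],
)

```text
clock: 33.3
position: [0.5111, -0.2228, 0.1167]
ee_rot: [3.133, -0.17, 0.0]
force: [-1.7, 2.1, 7.4]
width: 0.006
gripper_force: 3.3
```

carry_out(
  claw=[0,0,0,0,0,0,0,0,0,0,0],
  delta_pos=[
    [0,0.1,-0.021],
    [0,0.1,-0.02],
    [0,0.1,-0.019],
    [0,0.1,-0.018],
    [0,0.1,-0.017],
    [0,0.1,-0.016],
    [0,0.1,-0.016],
    [0,0.1,-0.016],
    [0,0.1,-0.015],
    [0,0.1,-0.014],
    [0,0,0],
  ],
  angular=[
    [0,0,0],
    [0,0,0],
    [0,0,0],
    [0,0,0],
    [0,0,0],
    [0,0,0],
    [0,0,0],
    [0,0,0],
    [0,0,0],
    [0,0,0],
    [0,0,0],
  ],
)

```text
clock: 34.4
position: [0.51, -0.2331, 0.1184]
ee_rot: [3.133, -0.171, 0.0]
force: [-2.2, 0.8, 5.6]
width: 0.002
gripper_force: 2.8
```

carry_out(
  claw=[0,0,0,0,0,0,0,0,0,0,0],
  delta_pos=[
    [0,0.1,-0.008],
    [0,0.1,-0.008],
    [0,0.1,-0.008],
    [0,0.1,-0.008],
    [0,0.1,-0.007],
    [0,0.1,-0.006],
    [0,0.1,-0.005],
    [0,0.1,-0.004],
    [0,0.1,-0.004],
    [0,0.1,-0.003],
    [0,0,0],
  ],
  angular=[
    [0,0,0],
    [0,0,0],
    [0,0,0],
    [0,0,0],
    [0,0,0],
    [0,0,0],
    [0,0,0],
    [0,0,0],
    [0,0,0],
    [0,0,0],
    [0,0,0],
  ],
)

```text
clock: 35.5
position: [0.5089, -0.2432, 0.1191]
ee_rot: [3.133, -0.171, 0.0]
force: [-1.7, 0.4, 6.6]
width: 0.004
gripper_force: 3.3
```

carry_out(
  claw=[0,0,0,0,0,0,0,0,0,0,0],
  delta_pos=[
    [0,0.1,-0.003],
    [0,0.1,-0.002],
    [0,0.1,-0.001],
    [0,0.1,0],
    [0,0.1,0],
    [0,0.1,0.002],
    [0,0.1,0.003],
    [0,0.1,0.004],
    [0,0.1,0.005],
    [0,0.1,0.006],
    [0,0,0],
  ],
  angular=[
    [0,0,0],
    [0,0,0],
    [0,0,0],
    [0,0,0],
    [0,0,0],
    [0,0,0],
    [0,0,0],
    [0,0,0],
    [0,0,0],
    [0,0,0],
    [0,0,0],
  ],
)

```text
clock: 36.6
position: [0.5078, -0.2535, 0.1191]
ee_rot: [3.132, -0.171, 0.001]
force: [-1.6, -0.2, 7.2]
width: 0.006
gripper_force: 3.4
```

carry_out(
  claw=[0,0,0,0,0,0,0,0,0,0,0],
  delta_pos=[
    [0,0.1,0.006],
    [0,0.1,0.007],
    [0,0.1,0.008],
    [0,0.1,0.01],
    [0,0.1,0.012],
    [0,0.1,0.013],
    [0,0.1,0.014],
    [0,0.1,0.015],
    [0,0.1,0.016],
    [0,0.1,0.018],
    [0,0,0],
  ],
  angular=[
    [0,0,0],
    [0,0,0],
    [0,0,0],
    [0,0,0],
    [0,0,0],
    [0,0,0],
    [0,0,0],
    [0,0,0],
    [0,0,0],
    [0,0,0],
    [0,0,0],
  ],
)

```text
clock: 37.7
position: [0.5067, -0.2639, 0.118]
ee_rot: [3.132, -0.172, 0.001]
force: [-1.3, -1.3, 6.6]
width: 0.006
gripper_force: 3.5
```

carry_out(
  claw=[0,0,0,0,0,0,0,0,0,0,0],
  delta_pos=[
    [0,0.1,0.02],
    [0,0.1,0.021],
    [0,0.1,0.022],
    [0,0.1,0.023],
    [0,0.1,0.024],
    [0,0.1,0.025],
    [0,0.1,0.027],
    [0,0.1,0.029],
    [0,0.1,0.031],
    [0,0.1,0.033],
    [0,0,0],
  ],
  angular=[
    [0,0,0],
    [0,0,0],
    [0,0,0],
    [0,0,0],
    [0,0,0],
    [0,0,0],
    [0,0,0],
    [0,0,0],
    [0,0,0],
    [0,0,0],
    [0,0,0],
  ],
)

```text
clock: 38.8
position: [0.5056, -0.2744, 0.1157]
ee_rot: [3.131, -0.172, 0.001]
force: [-1.4, -2.2, 7.5]
width: 0.004
gripper_force: 4.2
```

carry_out(
  claw=[0,0,0,0,0,0,0,0,0,0],
  delta_pos=[
    [0,0.1,0.032],
    [0,0.1,0.033],
    [0,0.1,0.034],
    [0,0.1,0.035],
    [0,0.1,0.036],
    [0,0.1,0.037],
    [0,0.1,0.038],
    [0,0.1,0.04],
    [0,0.1,0.042],
    [0,0,0],
  ],
  angular=[
    [0,0,0],
    [0,0,0],
    [0,0,0],
    [0,0,0],
    [0,0,0],
    [0,0,0],
    [0,0,0],
    [0,0,0],
    [0,0,0],
    [0,0,0],
  ],
)

```text
clock: 39.8
position: [0.5046, -0.2839, 0.1125]
ee_rot: [3.13, -0.173, 0.002]
force: [-1.9, -3.5, 8.2]
width: 0.003
gripper_force: 4.6
```

carry_out(
  claw=[0,0,0,0,0,0,0,0,0,0,0,0],
  delta_pos=[
    [0,0,-0.3],
    [0,0,-1],
    [0,0,-2],
    [0,0,-2],
    [0,-1.5,-2],
    [0,-2,-2],
    [0,-2,-2],
    [0,-2,0],
    [0,0,0],
    [0,0,0],
    [0,0,0],
    [0,0,0],
  ],
  angular=[
    [0,0,0],
    [0,0,0],
    [0,0,0],
    [0,0,0],
    [0,0,0],
    [0,0,0],
    [0,0,0],
    [0,0,0],
    [0,0,0],
    [0,0,0],
    [0,0,0],
    [0,0,0],
  ],
)

```text
clock: 41.0
position: [0.5123, -0.2079, 0.224]
ee_rot: [3.133, -0.173, -0.002]
force: [-0.2, -0.6, -0.7]
width: 0.006
gripper_force: 0.0
```

```bash
python3 rol.py; ls pics
```

```text
41.0 [-0.24 -0.62 -0.7 ] [ 0.51230504 -0.20788544  0.22403483]
[[0.9939, -0.11, -0.0012], [-0.11, -0.9939, -0.0042], [-0.0008, 0.0043, -1.0]]
130 296 403 [51.2 12.8] [ 51.7 105. ]
150 295 402 [34.2 12.1] [ 34.5 105.5]
170 294 400 [16.7 11.4] [ 16.8 105.2]
190 295 398 [-1.3 12.4] [ -1.4 104.9]
210 295 396 [-19.8  12.6] [-20.1 104.7]
230 294 394 [-38.9  11.9] [-39.3 104.5]
250 338 370 [-58.9  53.2] [-59.1  83.4]
green [348.3  97.9] [329  89  40  18 681] [ 78.7  63.3 194.2]
green [344.8 110.5] [330 108  31   6 183] [ 67.1  60.4 194.2]
green [430.7 332.5] [416 315  31  37 955] [-178.3  172.4  194.9]
side0.png
side_c.png
top0.png
top_c.png
w1.png
w2.png
w28850.png
w3.png
w4.png
w41000.png
w5.png
w6.png
```

View pics/w41000.png

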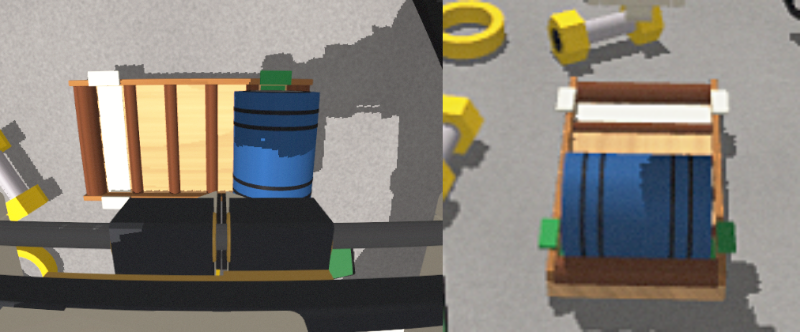

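```bash
python3 - <<'E'
from h import *
o=arm.observe(); R=cv2.Rodrigues(o["ee_rot"])[0]
w=arm.get_image("wrist")
L=lambda p,z:(1000*(R.T@(at_z(w,p,z)-o["position"]))).round(1)[:2]
h=cv2.cvtColor(w["frame"],cv2.COLOR_RGB2HSV)
n,l,st,c=cv2.connectedComponentsWithStats(cv2.inRange(h,(45,100,60),(85,255,255)))
print("cap far",[(L((st[i,0],98),.041),L((st[i,0]+st[i,2],98),.041)) for i in range(1,n) if st[i,4]>500])
n,l,st,c=cv2.connectedComponentsWithStats(cv2.inRange(h,(0,0,215),(180,40,255)))
print("white",[(c[i].round(0),st[i],L(c[i],.041)) for i in range(1,n) if st[i,4]>300 and c[i][0]<300 and c[i][1]<270][:6])
t=arm.get_image("top")
m=arm.trace("roller",t)[0]["region"]; ys,xs=np.nonzero(m); r=cv2.minAreaRect(np.c_[xs,ys].astype(np.float32)); b=cv2.boxPoints(r); W=np.array([at_z(t,p,.07) for p in b]); print(W.round(3).tolist(),W.mean(0).round(4))
E
```

```text
cap far [(array([78.3, 43.7]), array([78.6, 81.3])), (array([ 79.2, 124.2]), array([ 79.7, 153.6]))]
white [(array([142., 162.]), array([ 111,   90,   54,  153, 4623], dtype=int32), array([  20.6, -132.5])), (array([144., 256.]), array([129, 249,  34,  16, 461], dtype=int32), array([ -76.7, -141.3]))]
[[0.449, -0.221, 0.07], [0.492, -0.221, 0.07], [0.492, -0.241, 0.07], [0.449, -0.241, 0.07]] [ 0.4706 -0.2307  0.07  ]
```

The roller sits straight in the green-marked groove, centred within about 4 mm of the cap. All three other humps are bare, and the robot is clear.

```bash
python3 -c "
from cell import arm
print(arm.sign_off())"
```

```text
the job is handed in; nothing more can be done
None
```

The job is handed in at about 41 s: the orange dumbbell was set down flat in the tray beside its twin, and the roller is in the green-marked groove (centre about 4 mm off by the wrist camera), with contact forces reading at most about 12 N; the hand-in gave no verdict.

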